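# Change over the gas manifold

## Robot

A 6-joint arm with a two-finger parallel gripper is mounted at the origin on a cart in front of the work surface, level with it; the furniture and walls round the work are solid. World frame = base frame: x ahead of the robot, y to its left, z up, the work surface at z = 0. Lengths are in m, angles in rad, forces in N, time in s.
With the tool pointing down it reaches from about 0.275 to 0.825 m from the base axis. Payload 4.9 kg.
Tool frame: the origin (TCP) lies at the very end of the fingers, on their centre line; the grasp point (between the pads) lies 19 mm behind it; z points along the fingers, y is the direction in which the jaws open and shut (so a half turn about z gives the same grasp; the last joint's range is limited). The gripper opens to 85 mm and grips with 20 to 120 N. Pads are 22 mm wide; open, the fingers measure 114 mm over their backs; the gripper's body (76 mm by 85 mm) begins 54 mm behind the grasp point. The pads swing forward as they close: fully open they stand 13 mm farther back than shut.
Start: joints at [-1.363, 0.326, -0.193, 1.052, 0, 1.437], TCP at [0.184, -0.518, 0.231] pointing down, gripper open.
Joint ranges: [-2.65, 2.65], [-0.97, 1.79], [-1.3, 1.35], [-1.93, 2.1], [-1.47, 1.37], [-3.14, 3.14]. Speed limits (rad/s): [2.57, 2.57, 3.14, 3.14, 3.14, 3.14].

## Interface

Orientations are given as a 3x3 rotation matrix whose columns are the frame's x, y, z axes.
In Python, from station import status, snapshot, camera_params, job, boxes_of, masks_of gives the robot as it stands. The module is installed in compiled form; this text tells all that it offers.
- The arm moves only by the tool jog_arm, never from a script. Its argument "commands" is a list that holds one entry, the list of rows, each a list of 5 numbers: the shift along the tool's x, y, z each as a share of 0.025 m, from -1 to 1, then the turn about the tool's z as a share of 6 degrees, from -1 to 1, then the closure, from 0 (fully open) to 1 (shut). In form: [[[tx, ty, tz, spin, hand], ...]]. A call has 1 to 12 rows; each row shifts and turns the commanded pose from where the row before left it, along the tool's axes as they then stand; what a row does not reach is not made up. A row lasts 1/10 s, in which the tool goes at most 50 mm and 8.59 degrees, less where a joint would pass 70% of its speed; a pose out of reach is approached as far as the arm can. A call with a number of a shift or a turn outside -1 to 1 is refused whole. A call with a gripper value outside its range is refused whole. The fingers move at their own pace and stop on an object; "force" is the grip in N (left out, the last holds). Time passes only in rows, so rows that do not move let the fingers close. It gives the time, the measured TCP pose, the force and the opening at its end, in the units of the state.
- status.get_state(): the state, without advancing time (a new reading comes with each control period).
- snapshot(name): name is "scene" or "top"; returns the picture (420x560x3 uint8, blue, green, red); there is no depth.
- camera_params(name): a dict with "fov_y" (degrees; the focal length in pixels is half the picture's height over the tangent of half this angle, whatever the lens; pixels are square), "cx", "cy" (the principal point, pixels), "k1" (the pictures are not rectified: a ray, as slopes to the right and down, at radius r is drawn at 1 + k1 r^2 times it, then the intrinsics apply), "pose" (4x4, takes a point from camera to world coordinates). Camera axes: x right, y up, looking along -z (the intrinsics and any distortion apply to the point x, -y, -z); pixel columns grow to the right and rows downward; lengths in m; the calibration is good to about 2 mm. A picture is of the moment at which its call begins. camera_params takes no time and is no camera call.
- job.close_job(): hands the job in, once; it reports no verdict.
Trained networks look in the newest picture that a camera, given by its name, has taken for a name from the list of things; names that differ only in an ending like _2 or _b are one class to them, and where a whole thing is asked for, a point or a joint stands for the part that bears it (a point fixed in the world has none). Each returns a list of dicts, best first, with "score" (0 to 1); they miss things now and then, are a little off and sometimes report something else, mostly with a low value. They report only what shows in the picture. A call takes as long as a camera call.
- boxes_of(camera, query): "rect" ([centre column, centre row, width, height] as shares, 0 to 1, of the picture: columns of its width, rows of its height, round what is visible of it).
- masks_of(camera, query): "mask" (420x560 bool, what is visible of it) and "rect" ([centre column, centre row, width, height] as shares, 0 to 1, of the picture: columns of its width, rows of its height, round what is visible of it).
The state is a dict: "clock": time; "joints": joint angles; "qd": joint speeds; "tau": joint torques, N m; "position": TCP position; "ee_rot": TCP orientation; "ft_force": force on the tool from outside, world axes, zero at the start; "moment": the same for the moment, N m; "gripper_width": finger opening in m.
Only numpy, scipy, OpenCV 4.12 (cv2) and the standard library are available. Lean on these libraries where they do the work, as an engineer would, in place of code of your own. Each camera call takes 0.05 s, during which the arm holds its last target.

## Task

Change the gas manifold over to its other outlet. Of its two quarter-turn valves, first turn the one that stands open (lever along its pipe) fully shut, and only then turn the other one (lever across its pipe) fully open, so that the two are never open together. Leave the things standing round the manifold where they are.

Things in the scene. Friction and masses are not known exactly. Their poses are not given: they have to be found in the camera images.
- manifold: Gas manifold fixed to the worktop: grey plate 200 x 340 x 10, header pipe along its back, gauge (118 high) at its right rear, two identical brass ball valves, each on its own pipe from the header to a hose barb in front. Origin on the worktop midway between the stems, which stand at y = +85 and -85 (sides vary); x along the pipes from barbs to header (away from the robot, yaw within 0.4 rad), y left, z up.
- valve_a_lever (a joint): Lever of the valve that starts open: angle in rad about the vertical, anticlockwise from above. 0 = shut, lever across the pipe, pointing to the manifold's +y; 1.571 = open, lever along the pipe, pointing to the manifold's -x, over the hose barb. Hard stops at both ends; moderate friction (about 2 N at the sleeve), no spring: it stays where it is left.
- valve_a_grip (a point): Middle of the white sleeve on that lever, 72 mm from the turning axis, 95 above the worktop. Sleeve 18 wide, 14 high, 62 long (40 to 102 mm out from the axis); its y axis points outward along the lever, z up. Fingers may reach 25 mm below the sleeve's middle: only the pipe is below (top at most 60 above the worktop).
- valve_a_stem (a point): Point on that valve's vertical turning axis at the height of the lever's middle, 95 above the worktop; fixed, axes parallel to the manifold's.
- valve_b_lever (a joint): Lever of the valve that starts shut: angle in rad about the vertical, anticlockwise from above. 0 = shut, lever across the pipe, pointing to the manifold's +y; 1.571 = open, lever along the pipe, pointing to the manifold's -x, over the hose barb. Hard stops at both ends; moderate friction (about 2 N at the sleeve), no spring: it stays where it is left.
- valve_b_grip (a point): Middle of the white sleeve on that lever, 72 mm from the turning axis, 95 above the worktop. Sleeve 18 wide, 14 high, 62 long (40 to 102 mm out from the axis); its y axis points outward along the lever, z up. Fingers may reach 25 mm below the sleeve's middle: only the pipe is below (top at most 60 above the worktop).
- valve_b_stem (a point): Point on that valve's vertical turning axis at the height of the lever's middle, 95 above the worktop; fixed, axes parallel to the manifold's.
- tube_rack: Bystander, not to be moved: yellow tube rack, 84 x 124 x 27 mm; origin at the centre of its underside.
- dropper_bottle: Bystander, not to be moved: slim white bottle with a blue cap, 34 across, 78 high mm; origin at the centre of its underside.
- white_bottle: Bystander, not to be moved: white plastic bottle with a white cap, 62 across, 120 high mm; origin at the centre of its underside.
- brown_bottle: Bystander, not to be moved: brown reagent bottle with a white cap, 58 across, 112 high mm; origin at the centre of its underside.
- timer: Bystander, not to be moved: small white bench timer lying face up, 66 x 66 x 19 mm; origin at the centre of its underside.
- carton: Bystander, not to be moved: small pale carton, 55 x 120 x 50 high mm; origin at the centre of its underside.

How it is judged:
On the way, in this order (a step that is already met when the one before it is completed fails the run):
1. the valve that stood open is fully shut while the other is still shut (value of joint valve_a_lever below 0.12 rad and value of joint valve_b_lever below 0.3 rad), for 0.2 s.
2. the other valve is fully open (value of joint valve_b_lever above 1.45 rad and value of joint valve_a_lever below 0.12 rad), for 0.2 s.
At the end, for the whole second after the job is handed in: The valve that stood open at the start is shut (its lever within 0.12 rad of the shut stop), the other is open (within 0.12 rad of the open stop), and both levers are at rest (all of step 2 and velocity of joint valve_a_lever between -0.05 and 0.05 rad/s and velocity of joint valve_b_lever between -0.05 and 0.05 rad/s); the robot touches nothing.
It fails at once if both valves are open together (each more than 0.3 rad from shut) (value of joint each of valve_a_lever, valve_b_lever above 0.3 rad).
It fails at once if a bystander is moved by more than 30 mm or knocked over (distance of any of tube_rack, dropper_bottle, white_bottle, brown_bottle, timer, carton from where it was at the start of the episode above 0.03 m or angle between any of white_bottle, brown_bottle, dropper_bottle's own z axis and vertical above 0.6 rad).
It also fails if it takes over 50 s, if anything falls off the work surface, if the arm or the gripper's body presses on something with over 40 N, if the wrist force passes 120 N, or if a joint passes its speed limit or range.

## Working session

There is one attempt and no reset: what is moved stays moved. The work goes in short steps, Python scripts to look and compute and a tool call to move; the robot and the scene stay as the last step left them, time stands still between calls to the robot, and variables do not carry over. Pictures are saved under pics/ and viewed, and the job is handed in when it is done.

Besides the shell and the picture viewer there is one more tool, called after "Call:" by a JSON object that holds its "fn" and its "kwargs", one argument or row to a line. jog_arm: Moves the arm, as the interface text tells. Shift numbers are shares of 0.025 m and turn numbers shares of 6 degrees, none past 1 either way. Its arguments: {"type":"object","properties":{"commands":{"type":"array"},"force":{"type":"number"}},"required":["commands"]}

```bash
mkdir -p pics; python3 - <<'E'
from station import *
import cv2,numpy as np
for n in ("scene","top"):
    cv2.imwrite(f"pics/{n}0.png",snapshot(n)); p=camera_params(n); print(n,p)
s=status.get_state(); print(s)
E
```

```text
scene {'fov_y': 46.11968874306607, 'cx': 284.3323178205368, 'cy': 206.7244543044915, 'k1': -0.039236124896092704, 'pose': array([[ 0.91469594,  0.15297095, -0.37407383, -0.02921984],
       [-0.40333852,  0.40389331, -0.82108966, -1.19592827],
       [ 0.02548305,  0.90192576,  0.43113865,  0.72458045],
       [ 0.        ,  0.        ,  0.        ,  1.        ]])}
top {'fov_y': 49.684670404500885, 'cx': 275.49943547808783, 'cy': 205.01135101324712, 'k1': -0.07757220257828705, 'pose': array([[-0.01709313,  0.99308277, -0.11616555,  0.41049988],
       [-0.99972284, -0.01885621, -0.01409529,  0.03215101],
       [-0.01618823,  0.11589242,  0.99312984,  1.25119637],
       [ 0.        ,  0.        ,  0.        ,  1.        ]])}
{'clock': 0.1, 'joints': array([-1.36320583e+00,  3.26871257e-01, -1.93498416e-01,  1.05204021e+00,
        3.58514727e-05,  1.43662169e+00]), 'qd': array([ 0.00040256, -0.00030991,  0.00169431, -0.00016579,  0.00193492,
        0.00044467]), 'tau': array([-1.09039676e-03, -4.44245088e+01,  2.63035709e+01,  8.02378374e-03,
       -1.63650002e-04, -6.32828829e-06]), 'position': array([ 0.18425393, -0.5176408 ,  0.23057384]), 'ee_rot': array([[ 9.42164596e-01,  3.35150393e-01, -2.97476649e-04],
       [ 3.35150430e-01, -9.42163294e-01,  1.58630314e-03],
       [ 2.51378541e-04, -1.59425809e-03, -9.99998698e-01]]), 'ft_force': array([-0.9209859 , -0.51807596, -0.45782711]), 'moment': array([-0.00086132,  0.03248443, -0.04683082]), 'gripper_width': 0.08583022042045065}
```

View pics/scene0.png

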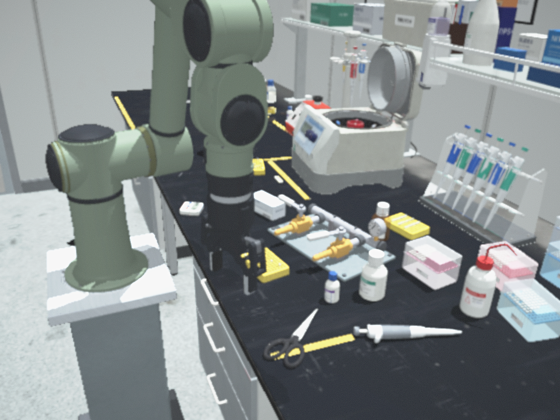

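View pics/top0.png

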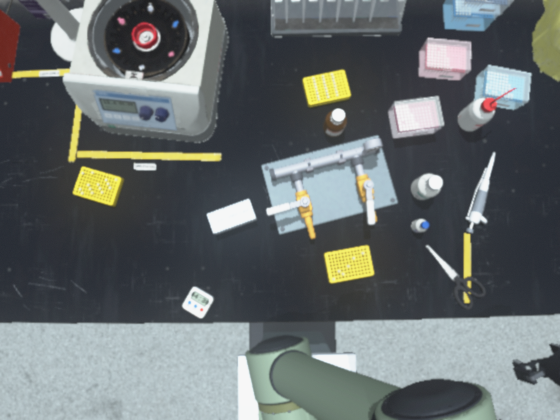

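```bash
cat > h.py <<'E'
from station import *
import cv2,numpy as np
def cam(n):
    p=camera_params(n);f=210/np.tan(np.radians(p['fov_y']/2));return p,f
def proj(n,P):
    p,f=cam(n);T=np.linalg.inv(p['pose']);P=np.atleast_2d(P);c=P@T[:3,:3].T+T[:3,3]
    u=c[:,0]/-c[:,2];v=-c[:,1]/-c[:,2];d=1+p['k1']*(u*u+v*v)
    return np.c_[p['cx']+f*u*d,p['cy']+f*v*d]
def back(n,px,z):
    p,f=cam(n);px=np.atleast_2d(px).astype(float)
    K=np.array([[f,0,p['cx']],[0,f,p['cy']],[0,0,1]])
    s=cv2.undistortPoints(px[:,None],K,np.array([p['k1'],0,0,0,0]))[:,0]
    d=np.c_[s[:,0],-s[:,1],-np.ones(len(s))]@p['pose'][:3,:3].T;o=p['pose'][:3,3]
    return o+d*((z-o[2])/d[:,2])[:,None]
E
python3 - <<'E'
from h import *
for cn in("top","scene"):
  for q in("valve_a_grip","manifold"):
    for m in masks_of(cn,q):
        M=m['mask'];ys,xs=np.nonzero(M);c=[xs.mean(),ys.mean()]
        r=cv2.minAreaRect(np.c_[xs,ys].astype(np.float32))
        print(cn,q,round(m['score'],2),np.round(c,1),M.sum(),np.round(back(cn,c,.1),3),r)
E
```

```text
top valve_a_grip 0.7 [369.8 203.9] 229 [[ 0.543 -0.193  0.1  ]] ((369.5922546386719, 202.92953491210938), (40.3676872253418, 7.114241123199463), 86.3086166381836)
top valve_a_grip 0.28 [283.8 207.8] 207 [[0.538 0.027 0.1  ]] ((286.0471496582031, 206.91510009765625), (6.730667591094971, 39.971923828125), 74.05460357666016)
top manifold 0.65 [328.6 182.9] 7371 [[ 0.6   -0.089  0.1  ]] ((328.8900451660156, 184.46266174316406), (72.85411071777344, 123.09832763671875), 75.0685806274414)
scene valve_a_grip 0.59 [324.6 234.4] 221 [[ 0.544 -0.199  0.1  ]] ((325.90765380859375, 234.0536346435547), (6.821054458618164, 39.03534698486328), 78.31063079833984)
scene manifold 0.69 [337.7 243.3] 3392 [[ 0.553 -0.253  0.1  ]] ((337.5384521484375, 233.6923065185547), (120.92464447021484, 73.22042846679688), 33.690067291259766)
```

```bash
python3 - <<'E'
from h import *
im=cv2.imread("pics/top0.png");c=im[125:245,250:410];cv2.imwrite("pics/tz.png",cv2.resize(c,None,fx=5,fy=5,interpolation=cv2.INTER_CUBIC))
im=cv2.imread("pics/scene0.png");c=im[180:300,240:400];cv2.imwrite("pics/sz.png",cv2.resize(c,None,fx=5,fy=5,interpolation=cv2.INTER_CUBIC))
E
```

```text
(no output)
```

View pics/tz.png

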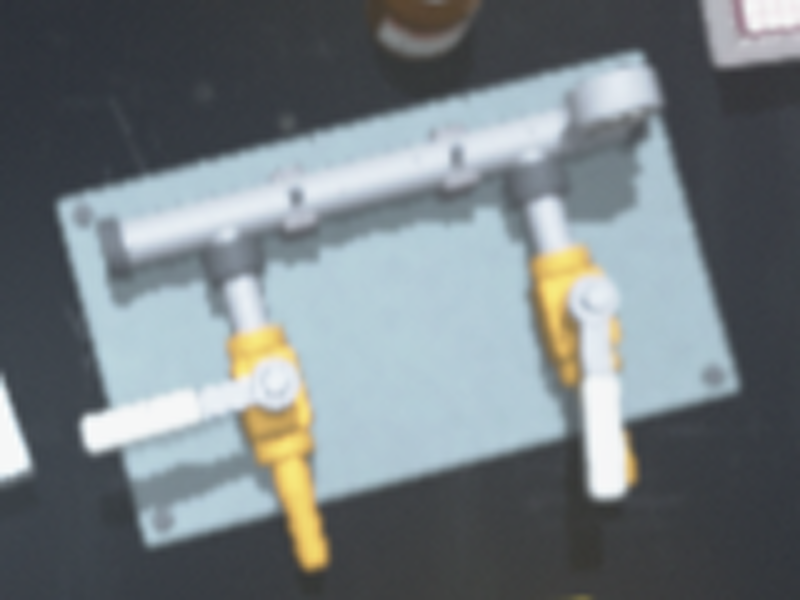

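View pics/sz.png

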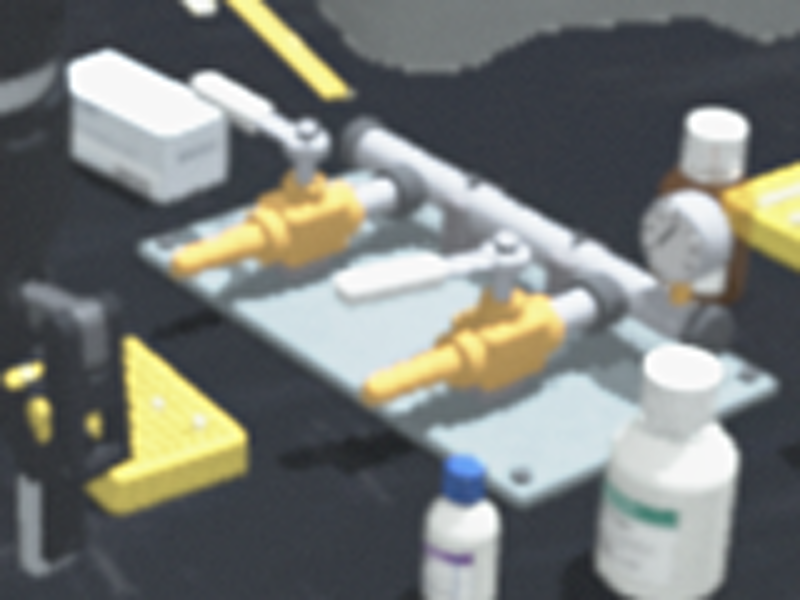

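```bash
python3 - <<'E'
from h import *
t=lambda x,y:(250+(x+.5)/5-.5,125+(y+.5)/5-.5)
s=lambda x,y:(240+(x+.5)/5-.5,180+(y+.5)/5-.5)
for cn,pts in(("top",dict(sb=t(275,383),sa=t(595,298),gb=t(143,421),ga=t(604,436),tb=t(83,437),ta=t(608,497),)),
  ("scene",dict(sb=s(307,136),sa=s(506,250),gb=s(233,100),ga=s(395,275),tb=s(197,84),ta=s(338,286)))):
  R={k:back(cn,p,.105 if k[0]=='s' else .1)[0] for k,p in pts.items()}
  print(cn,{k:np.round(v,3) for k,v in R.items()})
  d=R['sb']-R['sa'];print('sep',np.linalg.norm(d[:2]),'yaw',np.arctan2(-d[0],d[1]))
  for v in 'ab':
    e=R['t'+v]-R['s'+v];g=R['g'+v]-R['s'+v];print(v,np.linalg.norm(e[:2]),np.linalg.norm(g[:2]),'dir',np.arctan2(e[1],e[0]),np.arctan2(g[1],g[0]))
# plate corners
pc=[t(57,200),t(640,52),t(740,388),t(148,548)]
P=back("top",pc,.01);print(np.round(P,3));
e=P[1]-P[0];print(np.arctan2(e[0],-e[1]),np.linalg.norm(e)); e=P[2]-P[3];print(np.arctan2(e[0],-e[1]),np.linalg.norm(e))
for q in ['tube_rack','dropper_bottle','white_bottle','brown_bottle','carton','timer']:
  for m in boxes_of("top",q):
    r=np.array(m['rect'])*[560,420,560,420]; print(q,round(m['score'],2),np.round(back("top",r[:2],.03),3),np.round(r))
E
```

```text
top {'sb': array([ 0.553, -0.026,  0.105]), 'sa': array([ 0.594, -0.191,  0.105]), 'gb': array([0.535, 0.042, 0.1  ]), 'ga': array([ 0.523, -0.193,  0.1  ]), 'tb': array([0.528, 0.073, 0.1  ]), 'ta': array([ 0.492, -0.194,  0.1  ])}
sep 0.16981609918704138 yaw 0.24212079855638766
a 0.10178551844602736 0.0705677641339469 dir -3.1080732585365913 -3.1043176853254786
b 0.10152903793346667 0.0698335687281184 dir 1.8223876076624748 1.8261618687330101
scene {'sb': array([ 0.554, -0.034,  0.105]), 'sa': array([ 0.593, -0.199,  0.105]), 'gb': array([0.538, 0.037, 0.1  ]), 'ga': array([ 0.529, -0.194,  0.1  ]), 'tb': array([0.527, 0.067, 0.1  ]), 'ta': array([ 0.495, -0.194,  0.1  ])}
sep 0.17008984412321118 yaw 0.23046178036411197
a 0.0975369419156762 0.06417507224353852 dir 3.090058136232524 3.0659730738884208
b 0.10377935898009605 0.07270271906371398 dir 1.8310910638441498 1.7861263780881285
[[ 0.67   0.088  0.01 ]
 [ 0.748 -0.241  0.01 ]
 [ 0.557 -0.287  0.01 ]
 [ 0.475  0.041  0.01 ]]
0.2344275491265916 0.3382123665744989
0.2445644587104299 0.33854366420760246
tube_rack 0.72 [[ 0.392 -0.148  0.03 ]] [350. 264.  53.  35.]
dropper_bottle 0.47 [[ 0.481 -0.337  0.03 ]] [419. 229.  18.   9.]
white_bottle 0.63 [[ 0.587 -0.364  0.03 ]] [427. 190.  33.  25.]
brown_bottle 0.8 [[ 0.785 -0.126  0.03 ]] [337. 121.  22.  24.]
brown_bottle 0.57 [[0.549 0.016 0.03 ]] [288. 206.  46.  18.]
brown_bottle 0.23 [[0.553 0.008 0.03 ]] [291. 205.  49.  66.]
carton 0.87 [[0.523 0.168 0.03 ]] [232. 217.  53.  34.]
timer 0.72 [[0.293 0.257 0.03 ]] [200. 303.  35.  33.]
```

Call:
{"fn": "jog_arm", "kwargs": {
  "commands": [
    [[0.95,-0.43,0,0,0],[0.95,-0.43,0,0,0],[0.95,-0.43,0,0,0],[0.95,-0.43,0,0,0],[0.95,-0.43,0,0,0],[0.95,-0.43,0,0,0],[0.95,-0.43,0,0,0],[0.95,-0.43,0,0,0],[0.95,-0.43,0,0,0],[0.95,-0.43,0,0,0],[0.95,-0.43,0,0,0],[0.95,-0.43,0,0,0]]
  ],
  "force": 20
}}

```text
clock: 1.8
position: [0.4104, -0.3004, 0.2314]
ee_rot: [[0.942, 0.335, 0.0], [0.335, -0.942, -0.0], [0.0, 0.0, -1.0]]
ft_force: [0.2, 0.5, -0.4]
gripper_width: 0.0853
```

Call:
{"fn": "jog_arm", "kwargs": {
  "commands": [
    [[0.95,-0.43,0,0,0],[0.95,-0.43,0,0,0],[0.95,-0.43,0,0,0],[0.95,-0.43,0,0,0],[0.95,-0.43,0,0,0],[0.95,-0.43,0,0,0],[0,0,0,-1,0],[0,0,0,-1,0],[0,0,0,-1,0],[0,0,0,-1,0],[0,0,0,-1,0],[0,0,0,-1,0]]
  ]
}}

```text
clock: 3.0
position: [0.5223, -0.1926, 0.2313]
ee_rot: [[0.562, 0.827, 0.0], [0.827, -0.562, -0.0], [-0.0, 0.0, -1.0]]
ft_force: [-0.1, -0.8, -0.5]
gripper_width: 0.085
```

Call:
{"fn": "jog_arm", "kwargs": {
  "commands": [
    [[0,0,0,-1,0],[0,0,0,-1,0],[0,0,0,-1,0],[0,0,0,-1,0],[0,0,0,-1,0],[0,0,0,-1,0],[0,0,0,-1,0],[0,0,0,-1,0],[0,0,0,-1,0],[0,0,0,-1,0],[0,0,0,-1,0],[0,0,0,-1,0]]
  ]
}}

```text
clock: 4.2
position: [0.5223, -0.1926, 0.2313]
ee_rot: [[-0.613, 0.79, 0.0], [0.79, 0.613, -0.0], [-0.0, -0.0, -1.0]]
ft_force: [0.3, 0.8, 0.6]
gripper_width: 0.0858
```

Call:
{"fn": "jog_arm", "kwargs": {
  "commands": [
    [[0,0,0,-1,0],[0,0,0,-1,0],[0,0,0,-1,0],[0,0,0,-1,0],[0,0,0,-1,0],[0,0,0,-1,0],[0,0,0,-1,0],[0,0,0,-1,0],[0,0,0,-1,0],[0,0,0,0,0]]
  ]
}}

```text
clock: 5.2
position: [0.5223, -0.1926, 0.2313]
ee_rot: [[-1.0, -0.027, 0.0], [-0.027, 1.0, -0.0], [-0.0, -0.0, -1.0]]
ft_force: [-0.1, -0.7, 0.3]
gripper_width: 0.0856
```

```bash
cat >>h.py <<'E'
def st():
    s=status.get_state();R=s['ee_rot'];print('t',s['clock'],'p',np.round(s['position'],4),'yaw',np.round(np.arctan2(R[1,0],R[0,0]),3),'q',np.round(s['joints'],2),'F',np.round(s['ft_force'],1),'w',round(s['gripper_width'],4));return s
def to(x,y,z):
    s=status.get_state();d=s['ee_rot'].T@(np.array([x,y,z])-s['position']);print('shares',np.round(d/.025,2))
E
python3 - <<'E'
from h import *
st();to(.523,-.194,.076)
E
```

```text
t 5.2 p [ 0.5223 -0.1926  0.2313] yaw -3.114 q [-0.49  0.34 -0.17  1.06 -0.   -0.51] F [-0.1 -0.7  0.3] w 0.0856
shares [-0.03 -0.06  6.21]
```

Call:
{"fn": "jog_arm", "kwargs": {
  "commands": [
    [[0,0,1,0,0],[0,0,1,0,0],[0,0,1,0,0],[0,0,1,0,0],[0,0,1,0,0],[0,0,0.6,0,0],[0,0,0.55,0,0],[0,0,0,0,0]]
  ]
}}

```text
clock: 6.0
position: [0.5209, -0.1919, 0.0757]
ee_rot: [[-1.0, -0.026, -0.003], [-0.026, 1.0, 0.002], [0.003, 0.002, -1.0]]
ft_force: [-0.5, -0.4, 0.1]
gripper_width: 0.0852
```

```bash
python3 - <<'E'
from h import *
st()
cv2.imwrite("pics/s1.png",cv2.resize(snapshot("scene")[160:310,180:400],None,fx=3.6,fy=3.6,interpolation=cv2.INTER_CUBIC))
E
```

```text
t 6.0 p [ 0.5209 -0.1919  0.0757] yaw -3.116 q [-0.49  0.49 -0.38  0.7  -0.   -0.51] F [-0.5 -0.4  0.1] w 0.0852
```

View pics/s1.png

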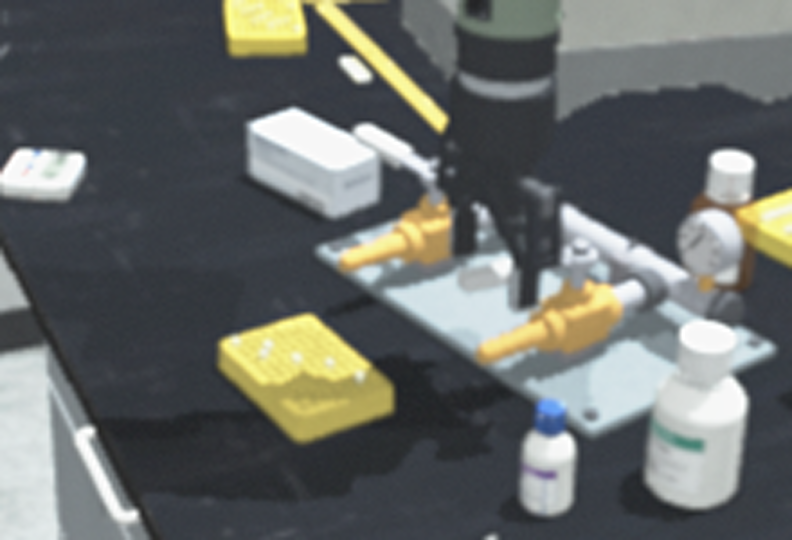

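The near finger (around pixel 527,260 in the crop) stands in front of the white sleeve and the other stands behind it. The sleeve lies between them, so I'm closing.

Call:
{"fn": "jog_arm", "kwargs": {
  "commands": [
    [[0,0,0,0,0.5],[0,0,0,0,0.7],[0,0,0,0,0.9],[0,0,0,0,1],[0,0,0,0,1],[0,0,0,0,1],[0,0,0,0,1],[0,0,0,0,1]]
  ],
  "force": 20
}}

```text
clock: 6.85
position: [0.5225, -0.193, 0.078]
ee_rot: [[-1.0, -0.027, 0.001], [-0.027, 1.0, -0.001], [-0.0, -0.001, -1.0]]
ft_force: [-1.4, -0.3, 5.5]
gripper_width: 0.0175
```

```bash
python3 - <<'E'
from h import *
st()
E
```

```text
t 6.85 p [ 0.5225 -0.193   0.078 ] yaw -3.114 q [-0.49  0.49 -0.38  0.71 -0.   -0.51] F [-1.4 -0.3  5.5] w 0.0175
```

Call:
{"fn": "jog_arm", "kwargs": {
  "commands": [
    [[-0.01,0.15,0,0.5,1],[-0.02,0.3,0,1,1],[-0.02,0.3,0,1,1],[-0.02,0.3,0,1,1],[-0.02,0.3,0,1,1],[-0.02,0.3,0,1,1],[-0.02,0.3,0,1,1],[0,0,0,0,1]]
  ]
}}

```text
clock: 7.65
position: [0.5379, -0.1468, 0.0779]
ee_rot: [[-0.793, 0.609, -0.0], [0.609, 0.793, -0.001], [-0.0, -0.001, -1.0]]
ft_force: [-2.5, -1.2, 7.0]
gripper_width: 0.0174
```

```bash
cat >>h.py <<'E'
def rel(sx,sy):
    s=st();d=s['position'][:2]-[sx,sy];print('r',np.linalg.norm(d),'lever angle',(np.arctan2(d[1],d[0])-1.811)%6.283,'from yaw',(np.arctan2(s['ee_rot'][1,0],s['ee_rot'][0,0])-1.811)%6.283)
E
python3 - <<'E'
from h import *
rel(.595,-.192)
E
```

```text
t 7.65 p [ 0.5379 -0.1468  0.0779] yaw 2.487 q [-0.4   0.49 -0.38  0.71 -0.    0.26] F [-2.5 -1.2  7. ] w 0.0174
r 0.07285946778237763 lever angle 0.6609756216854978 from yaw 0.6763042052284818
```

Call:
{"fn": "jog_arm", "kwargs": {
  "commands": [
    [[-0.02,0.3,0,1,1],[-0.02,0.3,0,1,1],[-0.02,0.3,0,1,1],[-0.02,0.3,0,1,1],[-0.02,0.3,0,1,1],[-0.01,0.25,0,0.7,1],[0,0.2,0,0.4,1],[0,0,0,0,1]]
  ]
}}

```text
clock: 8.45
position: [0.5767, -0.1212, 0.0779]
ee_rot: [[-0.273, 0.962, -0.003], [0.962, 0.273, -0.001], [0.0, -0.003, -1.0]]
ft_force: [-6.8, 0.3, 11.1]
gripper_width: 0.0173
```

```bash
python3 - <<'E'
from h import *
rel(.595,-.192)
E
```

```text
t 8.45 p [ 0.5767 -0.1212  0.0779] yaw 1.848 q [-0.33  0.54 -0.28  0.75 -0.    0.96] F [-6.8  0.3 11.1] w 0.0173
r 0.07310733677141235 lever angle 0.012422352498036915 from yaw 0.03676109726841714
```

Call:
{"fn": "jog_arm", "kwargs": {
  "commands": [
    [[0,0.1,0,0.3,1],[0,0.1,0,0.1,1],[0,0,0,0,1],[0,0,0,0,1]]
  ]
}}

```text
clock: 8.85
position: [0.5781, -0.1209, 0.0777]
ee_rot: [[-0.234, 0.972, -0.009], [0.972, 0.234, -0.003], [-0.001, -0.01, -1.0]]
ft_force: [-15.4, -3.6, 16.0]
gripper_width: 0.018
```

```bash
python3 - <<'E'
from h import *
rel(.595,-.192)
E
```

```text
t 8.85 p [ 0.5781 -0.1209  0.0777] yaw 1.807 q [-0.33  0.55 -0.27  0.76 -0.01  1.01] F [-15.4  -3.6  16. ] w 0.018
r 0.07306050844755879 lever angle 6.276508219021593 from yaw 6.279124793200214
```

Call:
{"fn": "jog_arm", "kwargs": {
  "commands": [
    [[0,-0.05,0,0,1],[0,0,0,0,0.5],[0,0,0,0,0.5],[0,0,0,0,0.5],[0,0,0,0,0.5],[0,0,-0.8,0,0.5],[0,0,-1,0,0.5],[0,0,-1,0,0.5],[0,0,0,0,0.5]]
  ]
}}

```text
clock: 9.75
position: [0.5843, -0.1208, 0.151]
ee_rot: [[-0.235, 0.972, 0.006], [0.972, 0.235, -0.002], [-0.003, 0.005, -1.0]]
ft_force: [0.3, -0.4, 1.3]
gripper_width: 0.0428
```

```bash
python3 - <<'E'
from h import *
st()
for n in ("scene","top"):
    im=snapshot(n); cv2.imwrite(f"pics/{n}2.png",im)
    r=(150,300,200,400) if n=="scene" else (110,260,200,420)
    cv2.imwrite(f"pics/{n}2z.png",cv2.resize(im[r[0]:r[1],r[2]:r[3]],None,fx=3.5,fy=3.5,interpolation=cv2.INTER_CUBIC))
to(.554-.072*.238,-.027+.072*.971,.145)
E
```

```text
t 9.75 p [ 0.5843 -0.1208  0.151 ] yaw 1.808 q [-0.33  0.47 -0.19  0.9   0.    1.01] F [ 0.3 -0.4  1.3] w 0.0428
shares [ 6.77 -0.23  0.11]
```

View pics/scene2z.png

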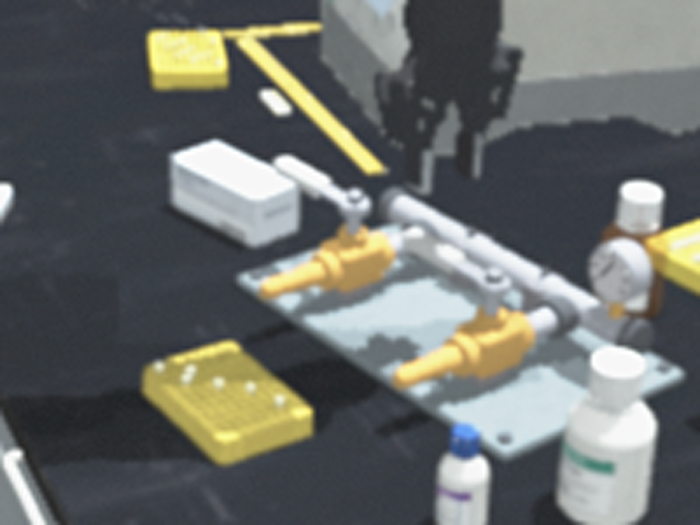

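View pics/top2z.png

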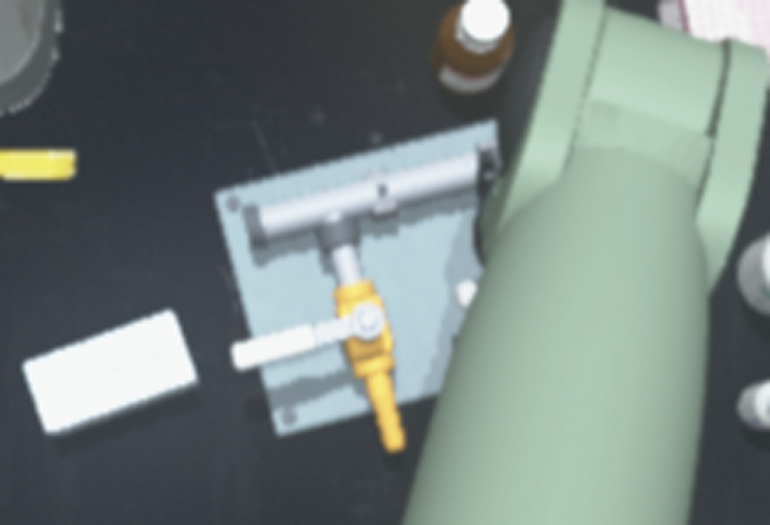

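Lever a is now parallel to lever b, so it is shut (scene crop: a runs from 493,285 to 415,235 and b from 355,205 to 285,160). Next is lever b.

Call:
{"fn": "jog_arm", "kwargs": {
  "commands": [
    [[0.85,-0.03,0,0,0.3],[0.85,-0.03,0,0,0.3],[0.85,-0.03,0,0,0.3],[0.85,-0.03,0,0,0.3],[0.85,-0.03,0,0,0.3],[0.85,-0.03,0,0,0.3],[0.85,-0.03,0,0,0.3],[0.85,-0.02,0,0,0.3],[0,0,0,0,0.3]]
  ]
}}

```text
clock: 10.75
position: [0.5343, 0.0459, 0.146]
ee_rot: [[-0.238, 0.971, -0.003], [0.971, 0.238, 0.001], [0.002, -0.003, -1.0]]
ft_force: [-0.6, -0.7, -0.3]
gripper_width: 0.06
```

```bash
python3 - <<'E'
from h import *
rel(.554,-.027);to(.554-.072*.238,-.027+.072*.971,.077)
E
```

```text
t 10.75 p [0.5343 0.0459 0.146 ] yaw 1.811 q [-0.05  0.38 -0.35  0.85  0.    1.28] F [-0.6 -0.7 -0.3] w 0.06
r 0.07547026651349371 lever angle 0.023529196918988582 from yaw 6.253888046647837e-05
shares [-0.14  0.08  2.76]
```

Call:
{"fn": "jog_arm", "kwargs": {
  "commands": [
    [[-0.14,0.08,0.8,0,0.3],[0,0,0.8,0,0.3],[0,0,0.6,0,0.3],[0,0,0.52,0,0.3],[0,0,0,0,0.3],[0,0,0,0,0.7],[0,0,0,0,1],[0,0,0,0,1],[0,0,0,0,1],[0,0,0,0,1],[0,0,0,0,1]]
  ],
  "force": 20
}}

```text
clock: 11.85
position: [0.5385, 0.0404, 0.0804]
ee_rot: [[-0.235, 0.972, -0.0], [0.972, 0.235, -0.001], [-0.001, -0.001, -1.0]]
ft_force: [-4.4, -0.4, 5.9]
gripper_width: 0.0174
```

```bash
python3 - <<'E'
from h import *
rel(.554,-.027)
cv2.imwrite("pics/s3.png",cv2.resize(snapshot("scene")[150:300,200:400],None,fx=3.6,fy=3.6,interpolation=cv2.INTER_CUBIC))
E
```

```text
t 11.85 p [0.5385 0.0404 0.0804] yaw 1.808 q [-0.06  0.46 -0.42  0.69 -0.    1.27] F [-4.4 -0.4  5.9] w 0.0174
r 0.06918263560448823 lever angle 6.268933491331513 from yaw 6.279987034914007
```

View pics/s3.png

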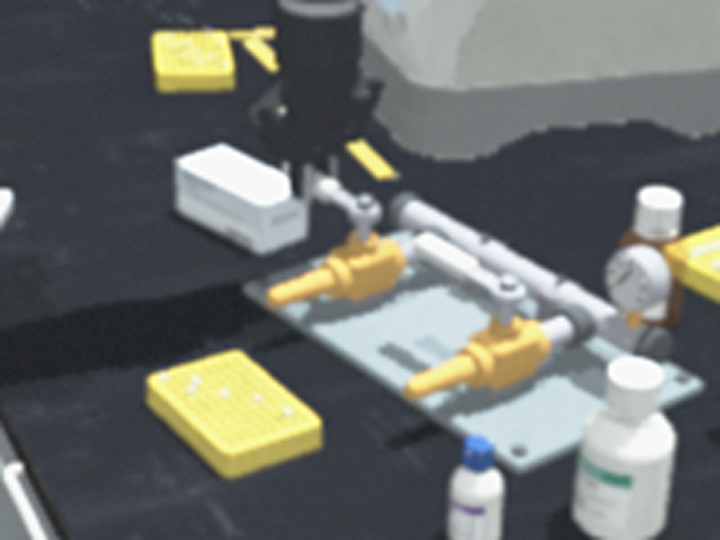

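The fingers hold the sleeve of b (about 320,190 in the crop), and lever a is still shut. Turning b open now.

Call:
{"fn": "jog_arm", "kwargs": {
  "commands": [
    [[-0.01,-0.15,0,-0.5,1],[-0.02,-0.29,0,-1,1],[-0.02,-0.29,0,-1,1],[-0.02,-0.29,0,-1,1],[-0.02,-0.29,0,-1,1],[-0.02,-0.29,0,-1,1],[-0.02,-0.29,0,-1,1],[-0.02,-0.29,0,-1,1],[0,0,0,0,1]]
  ]
}}

```text
clock: 12.8
position: [0.4959, 0.0092, 0.0804]
ee_rot: [[-0.854, 0.52, 0.0], [0.52, 0.854, 0.002], [0.001, 0.002, -1.0]]
ft_force: [-2.8, 3.0, 6.0]
gripper_width: 0.0176
```

```bash
python3 - <<'E'
from h import *
rel(.554,-.027)
E
```

```text
t 12.8 p [0.4959 0.0092 0.0804] yaw 2.595 q [-0.13  0.39 -0.54  0.65  0.    0.41] F [-2.8  3.   6. ] w 0.0176
r 0.06845427638619636 lever angle 0.7739601770641293 from yaw 0.7842844818404728
```

Call:
{"fn": "jog_arm", "kwargs": {
  "commands": [
    [[-0.01,-0.29,0,-1,1],[-0.01,-0.29,0,-1,1],[-0.01,-0.29,0,-1,1],[-0.01,-0.29,0,-1,1],[-0.01,-0.29,0,-1,1],[-0.01,-0.29,0,-1,1],[-0.01,-0.29,0,-1,1],[0,-0.2,0,-0.5,1],[0,-0.15,0,-0.3,1],[0,0,0,0,1]]
  ]
}}

```text
clock: 13.8
position: [0.4882, -0.043, 0.0802]
ee_rot: [[-0.964, -0.267, 0.001], [-0.267, 0.964, 0.014], [-0.005, 0.013, -1.0]]
ft_force: [-2.6, 17.2, 8.7]
gripper_width: 0.0178
```

```bash
python3 - <<'E'
from h import *
rel(.554,-.027)
E
```

```text
t 13.8 p [ 0.4882 -0.043   0.0802] yaw -2.872 q [-0.25  0.38 -0.55  0.64  0.01 -0.52] F [-2.6 17.2  8.7] w 0.0178
r 0.06777055300974154 lever angle 1.569327822714146 from yaw 1.6001766802855846
```

At the stop (17 N along the jaw axis). Releasing and lifting.

Call:
{"fn": "jog_arm", "kwargs": {
  "commands": [
    [[0,0.07,0,0,1],[0,0,0,0,0.4],[0,0,0,0,0.4],[0,0,0,0,0.4],[0,0,0,0,0.4],[0,0,-0.8,0,0.4],[0,0,-1,0,0.4],[0,0,-1,0,0.4],[0,0,-1,0,0.4],[0,0,-1,0,0.4],[0,0,-1,0,0.4],[0,0,0,0,0.4]]
  ]
}}

```text
clock: 15.0
position: [0.4901, -0.0477, 0.2278]
ee_rot: [[-0.964, -0.265, 0.006], [-0.265, 0.964, -0.002], [-0.005, -0.003, -1.0]]
ft_force: [0.6, -0.6, -0.3]
gripper_width: 0.0513
```

Call:
{"fn": "jog_arm", "kwargs": {
  "commands": [
    [[0,-1,0,0,0.4],[0,-1,0,0,0.4],[0,-1,0,0,0.4],[0,-1,0,0,0.4],[0,-1,0,0,0.4],[0,-1,0,0,0.4],[0,-1,0,0,0.4],[0,-1,0,0,0.4],[0,-1,0,0,0.4],[0,-1,0,0,0.4],[0,-1,0,0,0.4],[0,0,0,0,0.4]]
  ]
}}

```text
clock: 16.2
position: [0.5609, -0.3151, 0.2227]
ee_rot: [[-0.965, -0.262, -0.001], [-0.262, 0.965, -0.0], [0.001, -0.0, -1.0]]
ft_force: [-0.0, 0.5, -0.5]
gripper_width: 0.0513
```

```bash
python3 - <<'E'
from h import *
st()
# tool y sign check
for n in ("scene","top"):
    im=snapshot(n); r=(150,300,200,400) if n=="scene" else (110,260,200,420)
    cv2.imwrite(f"pics/{n}4z.png",cv2.resize(im[r[0]:r[1],r[2]:r[3]],None,fx=3.5,fy=3.5,interpolation=cv2.INTER_CUBIC))
E
```

```text
t 16.2 p [ 0.5609 -0.3151  0.2227] yaw -2.876 q [-0.63  0.51  0.06  1.13 -0.   -0.89] F [-0.   0.5 -0.5] w 0.0513
```

View pics/scene4z.png

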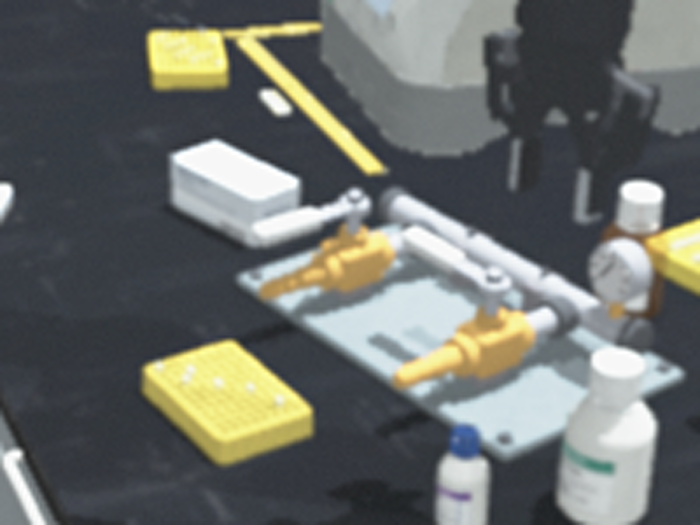

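View pics/top4z.png

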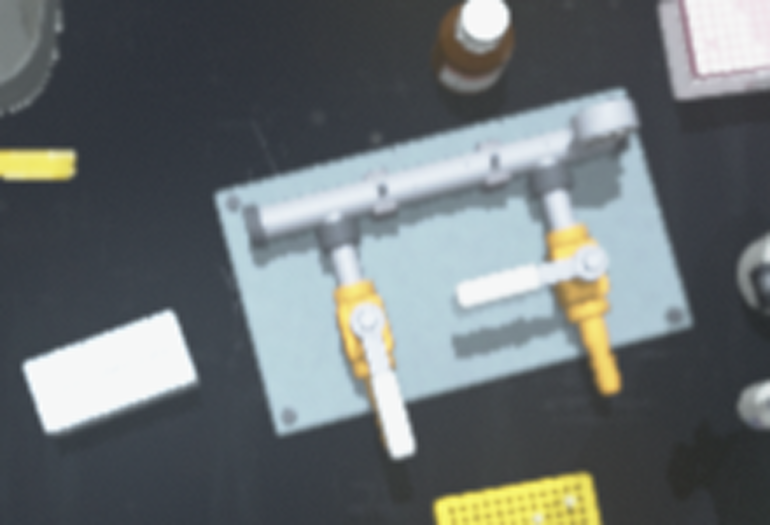

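```bash
python3 - <<'E'
from h import *
t=lambda x,y:(200+(x+.5)/3.5-.5,110+(y+.5)/3.5-.5)
f=lambda p,z:back("top",t(*p),z)[0]
for n,s,e in(("b",(368,320),(402,457)),("a",(592,262),(460,297))):
    d=f(e,.1)-f(s,.1);print(n,np.linalg.norm(d),(np.arctan2(d[1],d[0])-1.811+1)%6.283-1)
s=st();print(job.close_job())
E
```

```text
b 0.10272342969257925 1.5478890676359036
a 0.10076210453515295 0.0014062256264857353
t 16.3 p [ 0.5603 -0.3121  0.2231] yaw -2.874 q [-0.62  0.5   0.06  1.13  0.   -0.89] F [ 0.5 -0.1 -0.6] w 0.0512
the job is handed in; nothing more can be done
None
```

The manifold is changed over. I gripped the lever of the open valve (right-hand, a) and turned it to its shut stop. I checked that in the camera, then turned the other valve (left-hand, b) to its open stop. The job was handed in at 16.3 s on the robot's clock; no verdict is reported.

- **Lever angles:** the last top picture gives lever a at about 0.00 rad (shut) and lever b at about 1.55 rad (open). Both are within the limits, and I felt the force rise at each stop (about 15–17 N).
- **Bystanders:** the carton, tube rack and bottles looked to be where they started in the last pictures. I judged this by eye, did not measure it, and did not look at the timer again (the arm stayed well away from it).
- **Robot:** it ended clear of everything, with the fingertips 0.22 m above the worktop and the force reading near zero.
- **Disagreements:** the two cameras' first stem positions differed by about 8 mm in y. The cause seemed to be the stem height I had assumed, so I used the top camera. Lever a also started at about 1.36 rad, not at its 1.571 rad open stop.

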